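Lift a drying plate into its carrier and lock it in

TASK

Slide the flat lifter under the white ceramic plate on the drying stand, lift the plate off on the blade and lower it gently (no dropping) into the carrier, so that it lies flat on the two rails between the side lips without sticking out of the open end. Draw the lifter out, swing the retaining arm fully down over the plate into its forked catch, and leave the lifter lying flat on its blade on the open bench, clear of stand and carrier. Do not touch the plate with the fingers, and leave the jar, bottle and cup where they stand.

Things in the scene. Friction and masses are not known exactly. Their poses are not given: they have to be found in the camera images.
- plate: White square ceramic plate, 90 x 90 x 5 mm, about 130 g, lying on the two rails of the drying stand. Origin: centre of its underside; z up. x and y along its sides (x across the rails, y along them at the start).
- stand: Fixed dark steel drying stand, base 100 (x) x 120 (y) x 5 mm; two rails along y, 8 mm wide, centre lines x = +-38, tops z = 22 mm: under the plate a channel 68 mm wide, z 5 to 22 mm. End stop at -y (y = -56, top 27 mm); open end at +y, roughly the robot's left: the blade enters there, moving to -y. Origin: centre of underside. Stand and carrier: one near the robot, one far; varies.
- carrier: Fixed grey painted carrier, base 140 (x) x 120 (y) x 5 mm; same rails as the stand (y -56 to 60 mm); side lips, inner faces x = +-51, tops z = 30 mm; end stop at -y (y = -55, top 30 mm), open end at +y (roughly robot's left). Retaining arm hinged on the +x side; forked catch at x = -63, y = -15 mm: two prongs 12 mm apart, tops z = 42 mm. Origin: centre of underside.
- retainer (a joint): Hinge of the retaining arm, rad: 0 = level over the plate, down in the forked catch; grows as it opens: 1.57 upright, stop at 1.9 (leaning out over the +x side). The arm is a round steel bar 8 mm thick with a 16 mm ball at its end, 132 mm from the hinge. Stiff: it stays where left; about 0.09 N m moves it.
- retainer_hinge (a point): Axis of the retaining arm, at x = 63, y = -15, z = 34 mm in the carrier's frame; the axis runs along the carrier's y.
- retainer_end (a point): Centre of the ball at the free end of the retaining arm. When shut it lies at x = -69, y = -15, z = 34 mm in the carrier's frame.
- lifter: Flat lifter (cranked spatula), 160 g: steel blade 85 (x) x 52 (y) x 2.5 mm, a neck rising from its rear edge, and a level grey handle 14 (y) x 18 (z) mm from x = -70 to -170 mm, centre line 55 mm above the blade's underside. Origin: centre of the blade's underside; +x to the blade's front edge, z up. It starts lying on its blade on the bench, handle in the air.
- lifter_grip (a point): Point on the handle's centre line to grip, 95 mm behind the blade's centre and 55 mm above the blade's underside; the fingers close across the handle's 14 mm width.
- lifter_tip (a point): Middle of the blade's front edge.
- jar: Bystander: white plastic jar, diameter 72, height 85 mm. Origin: centre of its underside.
- bottle: Bystander: small white bottle, diameter 32, height 80 mm. Origin: centre of its underside.
- cup: Bystander: small steel cup, diameter 60, height 45 mm. Origin: centre of its underside.
Mind the look-alikes: they are no part of the job. Of the things that look like the stand, take the one that is farthest from the robot's base at the start.

How it is judged (in metres and radians):
On the way, in this order (a step that is already met when the one before it is completed fails the run):
1. the plate is carried on the lifter's blade, clear of the stand (height (world z) of plate above 0.032 m and contact force between lifter and plate above 0.3 N and contact force between plate and stand below 0.02 N and angle between plate's own z axis and vertical below 0.3 rad), for 0.2 s.
2. the plate lies in the carrier and the lifter no longer touches it (z of plate in the frame of carrier between 0.019 and 0.025 m and angle between plate's own z axis and vertical below 0.05 rad and x of plate in the frame of carrier between -0.012 and 0.012 m and y of plate in the frame of carrier between -0.017 and 0.017 m and contact force between lifter and plate below 0.02 N), for 0.2 s.
At the end, for the whole second after the job is handed in: Plate at rest flat on the carrier rails (tilt < 0.05 rad, height within 3 mm, centred within 12 mm in x, 17 mm in y); arm joint < 0.06 rad; lifter at rest flat on the bench, touching neither plate, stand nor carrier, blade centre > 75 mm from their centres (all of step 2 and value of joint retainer below 0.06 rad and height (world z) of lifter below 0.004 m and angle between lifter's own z axis and vertical below 0.06 rad and horizontal distance between lifter and carrier above 0.075 m and horizontal distance between lifter and stand above 0.075 m and contact force between lifter and carrier below 0.02 N and contact force between lifter and stand below 0.02 N and linear speed of each of plate, lifter below 0.02 m/s).
It fails at once if the fingers press on the plate (over 1 N) (contact force between the fingers and plate above 1 N).
It fails at once if the plate falls to the bench (height (world z) of plate below 0.012 m).
It fails at once if the plate is dropped into the carrier (faster than 0.5 m/s within 60 mm of it) (horizontal distance between plate and carrier below 0.06 m and z of plate in the frame of carrier below 0.08 m and linear speed of plate above 0.5 m/s).
It fails at once if the jar, bottle or cup is displaced (over 20 mm) (distance of any of jar, bottle, cup from where it was at the start of the episode above 0.02 m).
It also fails if it takes over 72 s, if anything falls off the work surface, if the arm or the gripper's body presses on something with over 40 N, if the wrist force passes 120 N, or if a joint passes its speed limit or range.

ROBOT

A 6-joint arm with a two-finger parallel gripper is mounted at the origin on the work surface. World frame = base frame: x ahead of the robot, y to its left, z up, the work surface at z = 0. Lengths are in mm, angles in rad, forces in N, time in s.
With the tool pointing down it reaches from about 275 to 725 mm from the base axis. Payload 15.9 kg.
Tool frame: the origin (TCP) lies between the finger pads; the fingertips stand 25 mm ahead of it and the grasp point (between the pads) lies 6 mm ahead of it; z points along the fingers, y is the direction in which the jaws open and shut (so a half turn about z gives the same grasp; the last joint's range is limited). The gripper opens to 85 mm and grips with 20 to 120 N. Pads are 22 mm wide; open, the fingers measure 114 mm over their backs; the gripper's body (76 mm by 85 mm) begins 54 mm behind the grasp point. The pads swing forward as they close: fully open they stand 13 mm farther back than shut.
Start: joints at [-1.339, 0.213, -0.034, 1.323, 0, 1.571], TCP at [114.86, -486.614, 256.306] pointing down, gripper open.
Joint ranges: [-2.98, 2.98], [-0.74, 1.72], [-1.14, 1.35], [-2.1, 2.04], [-1.57, 1.44], [-3.14, 3.14]. Speed limits (rad/s): [1.89, 1.89, 2.39, 2.57, 3.14, 3.14].

INTERFACE

Orientations are given as a rotation vector (axis times angle).
In Python, from station import ctrl, cams, job gives the robot as it stands.
- The arm moves only by the tool step_arm, never from a script. Its argument "targets" is a list of rows, each a list of 7 numbers: the shift along the world's x, y, z in mm, then the turn, a rotation vector about the world's x, y, z in degrees, then the gripper command: -1 is shut, 1 is fully open, values between are in proportion. A call has 1 to 8 rows; each row is the pose to reach, as a shift and turn from the pose commanded when the call began; what a row does not reach only later rows make up. A row lasts 1/12 s, in which the tool goes at most 41.7 mm and 7.16 degrees, less where a joint would pass 70% of its speed; a pose out of reach is approached as far as the arm can. A call with a gripper value outside its range is refused whole. The fingers move at their own pace and stop on an object; "newtons" is the grip in N (left out, the last holds). Time passes only in rows, so rows that repeat a pose let the fingers close. It gives the time, the measured TCP pose, the force and the opening at its end, in the units of the state.
- ctrl.get_state(): the state, without advancing time (a new reading comes with each control period).
- cams.read_camera(name): name is "scene" or "top" or "wrist"; returns (picture, depth): 480x640x3 uint8, red, green, blue; 480x640 float32, mm along the optical axis (not along the pixel's ray), 0 where there is no reading.
- cams.camera_info(name): a dict with "fx", "fy", "cx", "cy" (pixels), "extrinsics" (4x4, takes a point from world to camera coordinates). Camera axes: x right, y up, looking along -z (the intrinsics and any distortion apply to the point x, -y, -z); pixel columns grow to the right and rows downward; lengths in mm; the calibration is good to about 2 mm. A picture is of the moment at which its call begins: read the wrist's pose just before it. camera_info takes no time and is no camera call; for the wrist camera it gives the pose at the moment of the call.
- job.finish_job(): hands the job in, once; it reports no verdict.
Trained networks look in the newest picture that a camera, given by its name, has taken for a name from the list of things; names that differ only in an ending like _2 or _b are one class to them, and where a whole thing is asked for, a point or a joint stands for the part that bears it (a point fixed in the world has none). Each returns a list of dicts, best first, with "p" (0 to 1); they miss things now and then, are a little off and sometimes report something else, mostly with a low value. They report only what shows in the picture. A call takes as long as a camera call. They do not tell look-alikes from the thing itself.
- cams.spot_in(thing, camera): "location" ([column, row] in pixels, amid what is visible of it).
- cams.trace(thing, camera): "pixels" (480x640 bool, what is visible of it) and "location" ([column, row] in pixels, amid what is visible of it).
- cams.landmark_of(thing, camera): "location" ([column, row] in pixels: a listed point, or the origin of a listed thing).
The state is a dict: "t": time; "qpos": joint angles; "joint_velocities": joint speeds; "tau": joint torques, N m; "ee_pos": TCP position; "tcp_rot": TCP orientation; "wrist_force": force on the tool from outside, world axes, zero at the start; "ft_torque": the same for the moment, N m; "width": opening from 0.0 (shut) to 1.0 (fully open).
Only numpy, scipy, OpenCV 4.12 (cv2) and the standard library are available. Lean on these libraries where they do the work, as an engineer would, in place of code of your own. Each camera call takes 0.05 s, during which the arm holds its last target. There are 200 camera calls.

## Working session

There is one attempt and no reset: what is moved stays moved. The work goes in short steps, Python scripts to look and compute and a tool call to move; the robot and the scene stay as the last step left them, time stands still between calls to the robot, and variables do not carry over. Pictures are saved under pics/ and viewed, about 8 in all and at most 12, crops included, and the job is handed in when it is done.

Besides the shell and the picture viewer there is one more tool, called as a command line: name --pt "numbers of a row" for each row, then --argument value for the rest. step_arm: Moves the arm, as the interface text tells. Its arguments: {"type":"object","properties":{"targets":{"type":"array"},"newtons":{"type":"number"}},"required":["targets"]}

```bash
mkdir -p pics; ls; cat > h.py <<'E'
import numpy as np, cv2
from station import ctrl, cams, job
def shot(name, fn=None):
    p,d=cams.read_camera(name)
    if fn: cv2.imwrite('pics/'+fn,p[:,:,::-1])
    return p,d
def ray(name,px):
    i=cams.camera_info(name);E=np.array(i['extrinsics']);R,t=E[:3,:3],E[:3,3]
    v=np.array([(px[0]-i['cx'])/i['fx'],-(px[1]-i['cy'])/i['fy'],-1.])
    return -R.T@t,R.T@v
def at_z(name,px,z):
    o,v=ray(name,px);return o+v*(z-o[2])/v[2]
def cloud(name,d):
    i=cams.camera_info(name);E=np.array(i['extrinsics']);R,t=E[:3,:3],E[:3,3]
    c,r=np.meshgrid(np.arange(640),np.arange(480))
    P=np.stack([(c-i['cx'])/i['fx']*d,-(r-i['cy'])/i['fy']*d,-d],-1)
    return (P-t)@R
E
python3 - <<'E'
from h import *
for n in('scene','top'):
    p,d=shot(n,n+'0.png'); 
    i=cams.camera_info(n);print(n,{k:v for k,v in i.items() if k!='extrinsics'},np.round(i['extrinsics'],2).tolist())
    W=cloud(n,d);np.save(n+'0.npy',W.astype('f4'))
    for t in('plate','stand','carrier','lifter','lifter_grip','lifter_tip','retainer_hinge','retainer_end','jar','bottle','cup'):
        print(t,[(np.round(x['location']).tolist(),round(x['p'],2),np.round(W[int(x['location'][1]),int(x['location'][0])]).tolist()) for x in cams.landmark_of(t,n)])
E
```

```text
pics
scene {'fx': 588.9304013856503, 'fy': 588.9304013856503, 'cx': 325.2911786418064, 'cy': 244.66916459490082} [[-0.58, 0.81, 0.01, 293.21], [-0.64, -0.46, 0.62, 253.65], [0.51, 0.35, 0.79, -1433.58], [0.0, 0.0, 0.0, 1.0]]
plate [([313.0, 243.0], 0.88, [466.0, -59.0, 30.0])]
stand [([314.0, 174.0], 0.94, [285.0, -189.0, 6.0]), ([315.0, 250.0], 0.83, [479.0, -47.0, 30.0]), ([519.0, 259.0], 0.61, [238.0, 295.0, 8.0])]
carrier [([242.0, 310.0], 0.68, [660.0, -87.0, 4.0])]
lifter [([401.0, 324.0], 0.86, [507.0, 177.0, 5.0])]
lifter_grip []
lifter_tip [([409.0, 310.0], 0.87, [469.0, 173.0, 2.0])]
retainer_hinge [([210.0, 318.0], 0.81, [724.0, -99.0, 49.0])]
retainer_end [([186.0, 285.0], 0.48, [748.0, -110.0, 170.0])]
jar [([205.0, 202.0], 0.93, [519.0, -302.0, 46.0])]
bottle [([192.0, 232.0], 0.63, [585.0, -285.0, 23.0])]
cup []
top {'fx': 471.2739459129814, 'fy': 471.2739459129814, 'cx': 321.7016362951283, 'cy': 231.22568312797475} [[-0.02, -1.0, -0.01, 11.31], [1.0, -0.02, 0.06, -462.8], [-0.06, -0.01, 1.0, -1038.01], [0.0, 0.0, 0.0, 1.0]]
plate [([351.0, 236.0], 0.77, [453.0, -58.0, 30.0])]
stand [([193.0, 338.0], 0.85, [232.0, 295.0, 4.0]), ([410.0, 311.0], 0.62, [283.0, -187.0, 3.0]), ([469.0, 218.0], 0.23, [482.0, -304.0, 81.0])]
carrier [([362.0, 147.0], 0.86, [656.0, -88.0, 2.0]), ([250.0, 229.0], 0.61, [474.0, 169.0, 0.0]), ([249.0, 207.0], 0.27, [521.0, 170.0, 2.0])]
lifter [([247.0, 209.0], 0.91, [519.0, 172.0, 5.0]), ([235.0, 166.0], 0.27, [603.0, 190.0, 63.0]), ([456.0, 176.0], 0.2, [575.0, -287.0, 53.0])]
lifter_grip [([236.0, 167.0], 0.94, [602.0, 188.0, 60.0])]
lifter_tip [([248.0, 230.0], 0.62, [471.0, 171.0, 0.0])]
retainer_hinge [([370.0, 112.0], 0.85, [721.0, -105.0, 52.0])]
retainer_end [([373.0, 77.0], 0.57, [819.0, -119.0, 1.0])]
jar []
bottle [([456.0, 176.0], 0.5, [575.0, -285.0, 53.0])]
cup [([434.0, 129.0], 0.86, [694.0, -252.0, 4.0])]
```

View pics/scene0.png

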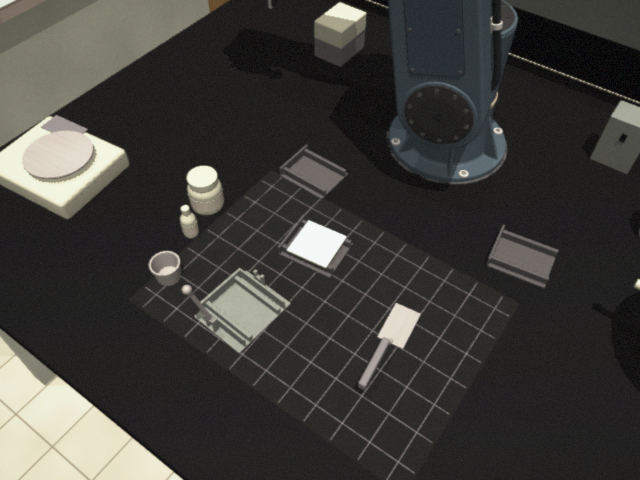

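View pics/top0.png

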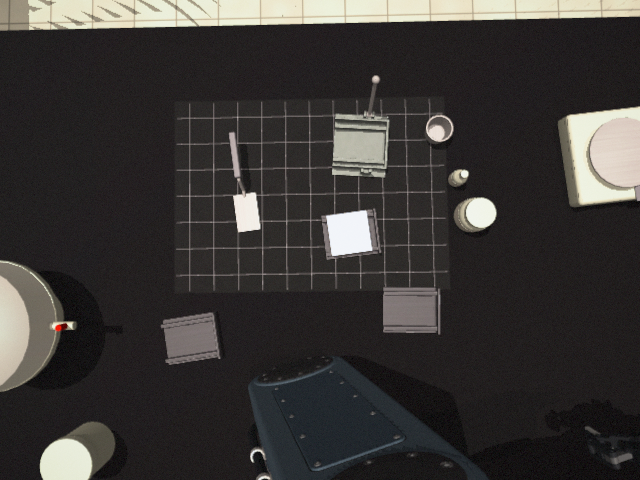

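Scene view: the plate lies on the stand at about (315,245), with the carrier at (242,310), its arm upright and ball at (186,288). The lifter is at (390,345), with decoy stands at (314,172) and (523,257). The top view agrees: plate (350,233), carrier (360,146), lifter blade (247,211), handle running to (233,135). Next I measure the poses.

```bash
python3 - <<'E'
from h import *
def rect(P):
    (c,s,a)=cv2.minAreaRect(P[:,:2].astype('f4'));return np.round(c,1),np.round(s,1),round(a,2)
for n in('scene','top'):
    p,d=shot(n); W=cloud(n,d)
    for t,lo,hi,pos in(('plate',20,40,(460,-58)),('carrier',-5,60,(656,-88)),('carrier',22,36,(656,-88)),('stand',-5,40,(460,-58)),('lifter',-4,8,(510,172)),('lifter',45,75,(610,190))):
        for r in cams.trace(t,n):
            m=cv2.erode(r['pixels'].astype('u1'),np.ones((2,2)))>0
            P=W[m&(d>0)]
            P=P[(P[:,2]>lo)&(P[:,2]<hi)]
            if len(P)<30: continue
            md=np.median(P,0)
            if np.hypot(*(md[:2]-pos))<60: print(n,t,lo,hi,len(P),round(r['p'],2),md.round(1),rect(P))
    for t in('retainer_end','retainer_hinge'):
        for r in cams.trace(t,n)[:1]:
            P=W[r['pixels']&(d>0)]; print(n,t,len(P),np.percentile(P,[2,50,98],axis=0).round().tolist())
E
```

```text
scene plate 20 40 1432 0.64 [461.1 -51.9  27.9] (array([459.2, -53. ]), array([92.6, 87.2]), 7.31)
scene carrier -5 60 4273 0.57 [660.6 -82.5   7.8] (array([ 657.6, -105.6]), array([168.1, 141.9]), 85.9)
scene carrier 22 36 898 0.57 [643.2 -90.6  26.2] (array([660.7, -83.3]), array([121.5, 136.2]), 86.22)
scene stand -5 40 893 0.89 [484.7 -49.9   7.4] (array([458.6, -56.7]), array([101.1, 119.3]), 5.76)
scene lifter -4 8 969 0.91 [511.8 178.2   3.3] (array([559.2, 185.2]), array([179.2,  50.6]), 9.36)
scene lifter 45 75 419 0.91 [635.3 193.3  64.1] (array([627.2, 190.7]), array([106.5,  13.8]), 7.83)
scene retainer_end 201 [[721.0, -108.0, 40.0], [741.0, -102.0, 118.0], [756.0, -99.0, 172.0]]
scene retainer_hinge 4656 [[594.0, -143.0, 2.0], [664.0, -87.0, 8.0], [744.0, -23.0, 138.0]]
top plate 20 40 1585 0.98 [456.9 -56.3  25.7] (array([456.8, -56.1]), array([87.8, 90.7]), 7.25)
top carrier -5 60 3241 0.82 [656.  -87.4   5.2] (array([667.1, -86.5]), array([117.8, 163.6]), 85.83)
top carrier 22 36 500 0.82 [ 652.4 -100.6   27.4] (array([657.8, -85.8]), array([117.8, 134.9]), 85.83)
top stand -5 40 483 0.86 [ 452.4 -107.7    5.2] (array([453.9, -60.2]), array([ 96.3, 117.8]), 6.47)
top lifter -4 8 778 0.62 [508.2 173.2   1.4] (array([510.2, 173.9]), array([85.2, 49.4]), 7.32)
top lifter 45 75 270 0.62 [624.7 187.2  62.2] (array([622.7, 187.8]), array([103.1,  12. ]), 7.53)
top retainer_end 168 [[716.0, -111.0, 34.0], [734.0, -105.0, 111.0], [752.0, -100.0, 170.0]]
top retainer_hinge 3443 [[590.0, -142.0, -0.0], [661.0, -89.0, 5.0], [740.0, -27.0, 138.0]]
```

```bash
cat >> h.py <<'E'
from scipy.spatial.transform import Rotation as Ro
def st():
    s=ctrl.get_state();R=Ro.from_rotvec(s['tcp_rot']).as_matrix()
    y=R[:,1]; z=R[:,2]
    print('t',round(s['t'],2),'tcp',np.round(s['ee_pos'],1),'yaw_of_jaw',round(np.degrees(np.arctan2(y[1],y[0])),2),'z',np.round(z,3),'w',round(s['width'],3),'F',np.round(s['wrist_force'],1),'q',np.round(s['qpos'],3))
    return s
E
python3 -c "
from h import *
st()
i=cams.camera_info('wrist');E=np.array(i['extrinsics']);print(i['fx'],i['cx'],i['cy'],(-E[:3,:3].T@E[:3,3]).round(1),E[:3,:3].round(2).tolist())"
```

```text
t 2.1 tcp [ 114.8 -486.6  256.3] yaw_of_jaw -76.72 z [-0.  0. -1.] w 1.004 F [-0.3  0.3  0.1] q [-1.339  0.213 -0.034  1.324 -0.     1.571]
346.1318127749018 317.9987111451735 239.55616556321846 [ 184.2 -471.3  375.8] [[0.23, -0.97, 0.0], [0.93, 0.22, -0.28], [0.27, 0.06, 0.96]]
```

step_arm --pt "100 160 0 0 0 0 1" --pt "100 160 0 0 0 0 1" --pt "100 160 0 0 0 0 1" --pt "100 160 0 0 0 0 1" --pt "100 160 0 0 0 0 1" --newtons 110

```text
t: 2.52
ee_pos: [215.9, -323.6, 256.5]
tcp_rot: [-3.12, -0.365, -0.001]
wrist_force: [0.4, -0.8, 0.3]
width: 1.004
```

```bash
python3 -c "
from h import *
st()"
```

```text
t 2.52 tcp [ 215.9 -323.6  256.5] yaw_of_jaw -76.66 z [ 0.001  0.    -1.   ] w 1.004 F [ 0.4 -0.8  0.3] q [-9.830e-01 -1.500e-02 -2.890e-01  1.296e+00  1.000e-03  1.926e+00]
```

step_arm --pt "388 510 0 0 0 174 1" --pt "388 510 0 0 0 174 1" --pt "388 510 0 0 0 174 1" --pt "388 510 0 0 0 174 1" --pt "388 510 0 0 0 174 1" --pt "388 510 0 0 0 174 1" --pt "388 510 0 0 0 174 1" --pt "388 510 0 0 0 174 1"

```text
t: 3.18
ee_pos: [416.5, -60.5, 256.5]
tcp_rot: [2.563, 1.816, 0.001]
wrist_force: [0.9, -1.0, 0.2]
width: 1.0
```

```bash
python3 -c "
from h import *
st()"
```

```text
t 3.18 tcp [416.5 -60.5 256.5] yaw_of_jaw -19.34 z [ 0.001 -0.    -1.   ] w 1.0 F [ 0.9 -1.   0.2] q [-0.144  0.05  -0.223  1.297 -0.     1.764]
```

step_arm --pt "188 247 -60 0 0 116.8 1" --pt "188 247 -60 0 0 116.8 1" --pt "188 247 -60 0 0 116.8 1" --pt "188 247 -60 0 0 116.8 1" --pt "188 247 -60 0 0 116.8 1" --pt "188 247 -60 0 0 116.8 1" --pt "188 247 -60 0 0 116.8 1" --pt "188 247 -60 0 0 116.8 1"

```text
t: 3.85
ee_pos: [604.9, 187.6, 194.7]
tcp_rot: [-1.376, -2.823, 0.0]
wrist_force: [0.8, -0.2, 0.5]
width: 0.999
```

step_arm --pt "0 0 0 0 0 59.5 1" --pt "0 0 0 0 0 59.5 1" --pt "0 0 0 0 0 59.5 1" --pt "0 0 0 0 0 59.5 1" --pt "0 0 0 0 0 59.5 1" --pt "0 0 0 0 0 59.5 1" --pt "0 0 0 0 0 59.5 1" --pt "0 0 0 0 0 59.5 1"

```text
t: 4.52
ee_pos: [603.7, 184.3, 196.2]
tcp_rot: [0.143, -3.138, 0.0]
wrist_force: [-0.8, 0.1, 0.7]
width: 1.003
```

```bash
python3 - <<'E'
from h import *
st()
p,d=shot('wrist','w1.png');W=cloud('wrist',d)
for t in('lifter','lifter_grip','lifter_tip'):
    r=cams.landmark_of(t,'wrist')[:2]; print(t,[(np.round(x['location']),round(x['p'],2)) for x in r])
r=cams.trace('lifter','wrist')
m=r[0]['pixels']&(d>0);P=W[m]
for lo,hi in((-5,8),(45,80)):
    Q=P[(P[:,2]>lo)&(P[:,2]<hi)];print(lo,len(Q),cv2.minAreaRect(Q[:,:2].astype('f4')),np.percentile(Q[:,2],[5,50,95]))
E
```

```text
t 4.52 tcp [603.7 184.3 196.2] yaw_of_jaw 95.23 z [-0. -0. -1.] w 1.003 F [-0.8  0.1  0.7] q [ 0.296  0.505  0.231  1.297 -0.     0.205]
lifter [(array([313., 112.]), 0.92)]
lifter_grip [(array([320., 238.]), 0.67), (array([314., 111.]), 0.3)]
lifter_tip [(array([315.,  57.]), 0.89)]
-5 6461 ((583.7826538085938, 182.11508178710938), (231.64622497558594, 52.02517318725586), 7.800057888031006) [3.10317707 4.31724873 5.62619717]
45 2298 ((624.44287109375, 187.77012634277344), (109.9234619140625, 13.957944869995117), 7.800508499145508) [56.25960028 65.65082047 66.8731283 ]
```

```bash
python3 - <<'E'
from h import *
print(at_z('wrist',(315,57),2.5),at_z('wrist',(320,238),55),at_z('wrist',(313,112),0))
E
```

```text
[469.58315407 169.71009595   2.5       ] [607.59492075 184.96170301  55.        ] [511.68965036 171.27560529   0.        ]
```

step_arm --pt "0.5 0.7 -40 0 0 2.6 1" --pt "0.5 0.7 -80 0 0 2.6 1" --pt "0.5 0.7 -110 0 0 2.6 1" --pt "0.5 0.7 -136 0 0 2.6 1" --pt "0.5 0.7 -136 0 0 2.6 1" --pt "0.5 0.7 -136 0 0 2.6 1"

```text
t: 5.27
ee_pos: [603.5, 184.8, 59.9]
tcp_rot: [0.201, -3.133, 0.001]
wrist_force: [0.1, -0.9, 1.1]
width: 1.001
```

step_arm --pt "0 0 0 0 0 0 -1" --pt "0 0 0 0 0 0 -1" --pt "0 0 0 0 0 0 -1" --pt "0 0 0 0 0 0 -1" --pt "0 0 0 0 0 0 -1" --pt "0 0 0 0 0 0 -1" --pt "0 0 0 0 0 0 -1" --pt "0 0 0 0 0 0 -1"

```text
t: 5.93
ee_pos: [604.5, 185.0, 60.7]
tcp_rot: [-0.205, 3.134, 0.0]
wrist_force: [1.4, -0.2, 5.2]
width: 0.143
```

step_arm --pt "0 0 10 0 0 0 -1" --pt "0 0 30 0 0 0 -1" --pt "0 0 60 0 0 0 -1" --pt "0 0 60 0 0 0 -1" --pt "0 0 60 0 0 0 -1"

```text
t: 6.35
ee_pos: [605.2, 185.3, 122.3]
tcp_rot: [-0.205, 3.132, 0.001]
wrist_force: [0.0, -0.8, -1.7]
width: 0.139
```

```bash
python3 - <<'E'
from h import *
s=st()
p,d=shot('wrist','w2.png');W=cloud('wrist',d)
m=cams.trace('lifter','wrist')[0]['pixels']&(d>0)
R=Ro.from_rotvec(s['tcp_rot']).as_matrix();P=(W[m]-s['ee_pos'])@R
Z=P[:,2];print(np.percentile(P,[0,2,50,98,100],axis=0).round(1).tolist())
b=P[(Z>38)];print(len(b),cv2.minAreaRect(b[:,:2].astype('f4')))
A=np.c_[b[:,:2],np.ones(len(b))];print('plane',np.linalg.lstsq(A,b[:,2],rcond=None)[0])
E
```

```text
t 6.35 tcp [605.2 185.3 122.3] yaw_of_jaw 97.47 z [ 0.003  0.001 -1.   ] w 0.139 F [ 0.  -0.8 -1.7] q [0.297 0.536 0.092 1.124 0.    0.167]
[[-31.5, -27.1, -50.0], [-23.3, -25.3, -3.9], [83.3, -1.3, 58.0], [129.3, 23.5, 59.6], [139.6, 35.0, 122.1]]
19796 ((56.122764587402344, 2.0895824432373047), (168.81253051757812, 61.04140090942383), 1.7721692323684692)
plane [2.38521240e-02 1.13308446e-02 5.58384172e+01]
```

View pics/w2.png

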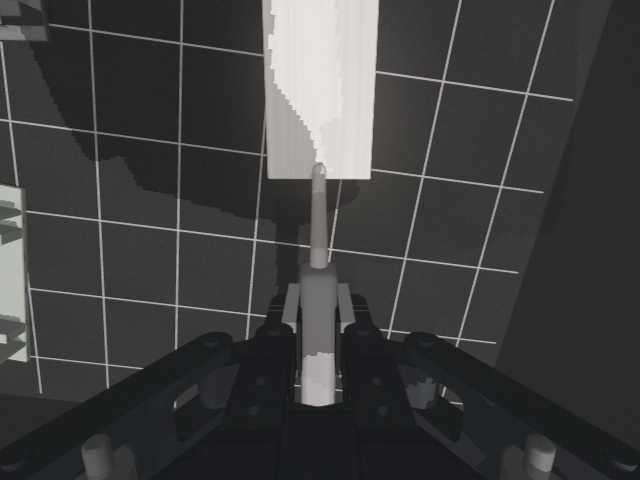

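The lifter is held. The blade's rear edge runs from (268,179) to (370,179), centred on the handle at column 319, and the front is out of the frame. I'll locate the blade in the tool frame and re-measure the stand and carrier.

```bash
python3 - <<'E'
from h import *
s=st();R=Ro.from_rotvec(s['tcp_rot']).as_matrix();e=np.array(s['ee_pos'])
for px in((268,179),(370,179),(264.5,10),(379,10)): print(px,((at_z('wrist',px,e[2]-58)-e)@R).round(1))
p,d=shot('wrist');W=cloud('wrist',d)
P=(W[d>0]-e)@R
b=P[(P[:,0]>54)&(P[:,0]<135)&(abs(P[:,1])<22)&(P[:,2]>45)&(P[:,2]<75)]
A=np.c_[b[:,:2],np.ones(len(b))];c=np.linalg.lstsq(A,b[:,2],rcond=None)[0];print(len(b),c,'at 95:',c@[95,0,1],b[:,2].std())
# height from scene/top too
for n in('top','scene'):
    p,d=shot(n);W=cloud(n,d)
    b=((W-e)@R)[d>0]; b=b[(b[:,0]>54)&(b[:,0]<135)&(abs(b[:,1])<22)&(b[:,2]>45)&(b[:,2]<75)]
    A=np.c_[b[:,:2],np.ones(len(b))];c=np.linalg.lstsq(A,b[:,2],rcond=None)[0];print(n,len(b),c,'at95',c@[95,0,1])
    b=((W-e)@R)[d>0]; b=b[(b[:,0]>40)&(b[:,0]<150)&(abs(b[:,1])<45)&(b[:,2]>45)&(b[:,2]<75)];print(cv2.minAreaRect(b[:,:2].astype('f4')))
E
```

```text
t 6.45 tcp [603.8 184.9 119.8] yaw_of_jaw 97.47 z [-0.001 -0.    -1.   ] w 0.141 F [ 0.6 -1.  -2.6] q [0.297 0.538 0.089 1.123 0.    0.167]
(268, 179) [ 51.2 -26.6  58. ]
(370, 179) [51.2 25.3 58. ]
(264.5, 10) [126.2 -25.1  58.1]
(379, 10) [126.2  26.1  58.1]
16302 [4.81765872e-03 8.83576191e-04 5.67985066e+01] at 95: 57.25618417821066 0.822370273605544
top 29 [ 0.16870683  0.32208497 56.42973209] at95 72.45688132989198
((68.91983032226562, -21.634605407714844), (9.990011215209961, 31.76169204711914), 81.83547973632812)
scene 68 [-5.06798493e-03 -5.32857589e-02  5.98605392e+01] at95 59.37908060886446
((91.31744384765625, 11.579265594482422), (94.5875015258789, 32.68598556518555), 20.9488525390625)
```

step_arm --pt "-22 -4 0 0 0 7 -1" --pt "-44 -8 0 0 0 14 -1" --pt "-66 -11 0 0 0 21 -1" --pt "-88 -15 0 0 0 28 -1" --pt "-110 -19 0 0 0 35 -1" --pt "-132 -23 0 0 0 42 -1" --pt "-154 -27 0 0 0 49 -1" --pt "-173 -30 0 0 0 56 -1"

```text
t: 7.27
ee_pos: [429.3, 154.5, 119.7]
tcp_rot: [1.66, -2.666, -0.001]
wrist_force: [1.3, 0.6, -1.8]
width: 0.147
```

step_arm --pt "0 0 0 0 0 7 -1" --pt "0 0 0 0 0 14 -1" --pt "0 0 0 0 0 21 -1" --pt "0 0 0 0 0 28 -1" --pt "0 0 0 0 0 33.5 -1" --pt "0 0 0 0 0 33.5 -1" --pt "0 0 0 0 0 33.5 -1"

```text
t: 7.85
ee_pos: [430.9, 154.9, 119.9]
tcp_rot: [2.349, -2.085, -0.001]
wrist_force: [-0.2, -0.2, -2.3]
width: 0.145
```

```bash
python3 - <<'E'
from h import *
s=st();R=Ro.from_rotvec(s['tcp_rot']).as_matrix();e=np.array(s['ee_pos'])
for n in('top','scene'):
    p,d=shot(n,n+'2.png');W=cloud(n,d)
    m=cams.trace('plate',n)[0]['pixels']&(d>0);P=W[m];P=P[(P[:,2]>20)&(P[:,2]<36)];print('plate',np.median(P,0),cv2.minAreaRect(P[:,:2].astype('f4')))
    L=cams.trace('lifter',n)
    if L:
        P=W[L[0]['pixels']&(d>0)];P=P[(P[:,2]>e[2]-66)&(P[:,2]<e[2]-50)]
        print('blade',len(P),np.median(P,0),cv2.minAreaRect(P[:,:2].astype('f4')))
    for t in('stand','lifter_tip','lifter'): print(t,[(np.round(x['location']),round(x['p'],2)) for x in cams.landmark_of(t,n)])
print('pred blade centre',e+R@[94,0,60])
E
```

```text
t 7.85 tcp [430.9 154.9 119.9] yaw_of_jaw -173.21 z [-0.001 -0.    -1.   ] w 0.145 F [-0.2 -0.2 -2.3] q [ 0.345  0.202 -0.404  0.966  0.    -1.344]
plate [457.39622482 -55.4218722   25.67464548] ((457.7298583984375, -56.180198669433594), (89.77264404296875, 91.81555938720703), 7.180099010467529)
blade 909 [440.30080059  60.74031285  59.86161607] ((440.311767578125, 63.11143112182617), (51.23548126220703, 87.8174057006836), 6.0059285163879395)
stand [(array([410., 310.]), 0.77)]
lifter_tip [(array([315., 234.]), 0.61), (array([368., 112.]), 0.25)]
lifter [(array([295., 239.]), 0.81), (array([368., 112.]), 0.57)]
plate [461.20707668 -53.00001939  27.68045722] ((458.2142639160156, -54.1292610168457), (95.77064514160156, 91.07254028320312), 6.871857166290283)
blade 954 [442.89143192  62.93274003  62.43550848] ((441.302734375, 64.5792465209961), (56.73838424682617, 90.21639251708984), 6.109344959259033)
stand [(array([319., 174.]), 0.78), (array([523., 259.]), 0.74), (array([313., 250.]), 0.6), (array([168., 273.]), 0.3)]
lifter_tip [(array([352., 245.]), 0.62), (array([209., 319.]), 0.18)]
lifter [(array([373., 255.]), 0.86), (array([192., 233.]), 0.6)]
pred blade centre [441.93583538  61.54263622  59.93695914]
```

View pics/scene2.png

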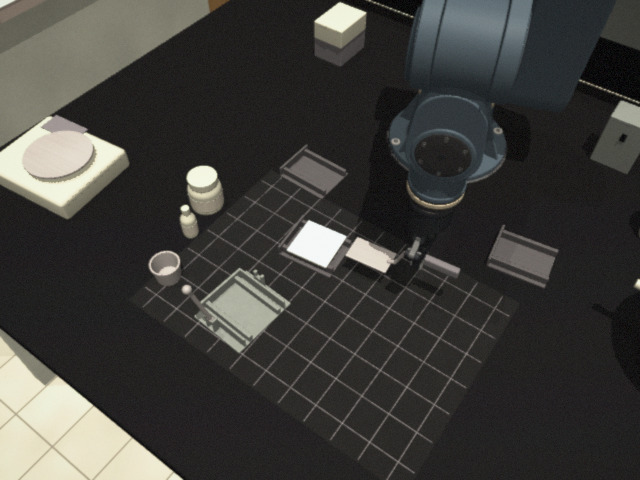

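The scene view shows the blade level at (372,256) and pointed at the open end of the stand, with the plate at (317,243). I'll correct the yaw by 1° and shift about 1.5 mm, then lower and insert.

step_arm --pt "1.5 0 -20 0 0 1 -1" --pt "1.5 0 -36 0 0 1 -1" --pt "1.5 0 -47.5 0 0 1 -1" --pt "1.5 0 -47.5 0 0 1 -1" --pt "1.5 0 -47.5 0 0 1 -1"

```text
t: 8.87
ee_pos: [432.4, 154.9, 72.7]
tcp_rot: [2.37, -2.061, -0.001]
wrist_force: [0.2, -0.2, -1.0]
width: 0.143
```

```bash
python3 - <<'E'
from h import *
s=st();R=Ro.from_rotvec(s['tcp_rot']).as_matrix();e=np.array(s['ee_pos'])
for n in('top','scene','wrist'):
    p,d=shot(n);W=cloud(n,d)
    T=((W-e)@R); b=T[(d>0)&(T[:,:,0]>56)&(T[:,:,0]<132)&(abs(T[:,:,1])<20)&(T[:,:,2]>45)&(T[:,:,2]<65)]
    print(n,len(b),np.percentile(b[:,2],[10,50,90]))
    m=cams.trace('lifter',n)
    P=W[m[0]['pixels']&(d>0)];P=P[(P[:,2]>e[2]-66)&(P[:,2]<e[2]-50)]
    print('blade',len(P),np.median(P,0),cv2.minAreaRect(P[:,:2].astype('f4')))
E
```

```text
t 8.87 tcp [432.4 154.9  72.7] yaw_of_jaw -172.03 z [-0.001 -0.    -1.   ] w 0.143 F [ 0.2 -0.2 -1. ] q [ 0.344  0.253 -0.472  0.847 -0.    -1.366]
top 605 [57.49337619 60.18853188 62.44790136]
blade 883 [443.70159056  61.94796592  12.65674505] ((443.48760986328125, 63.87983703613281), (51.98596954345703, 89.0385971069336), 7.291561603546143)
scene 623 [54.61702908 56.93347221 59.24809224]
blade 908 [447.03145287  63.48398391  15.81721315] ((445.535400390625, 64.3897476196289), (56.17809295654297, 88.2424087524414), 6.499465465545654)
wrist 14620 [55.2153753  56.11365122 56.99232467]
blade 19561 [446.14261171  60.07057238  16.64303712] ((445.65679931640625, 65.16580963134766), (52.30018615722656, 81.87235260009766), 7.434632778167725)
```

step_arm --pt "2 -15 0 0 0 0 -1" --pt "4 -30 0 0 0 0 -1" --pt "5.5 -45 0 0 0 0 -1" --pt "7.5 -60 0 0 0 0 -1" --pt "9 -75 0 0 0 0 -1" --pt "11 -90 0 0 0 0 -1" --pt "12.3 -100 0 0 0 0 -1" --pt "13 -108 0 0 0 0 -1"

```text
t: 9.83
ee_pos: [446.0, 46.2, 73.1]
tcp_rot: [-2.37, 2.062, -0.0]
wrist_force: [0.7, 0.3, -0.7]
width: 0.143
```

```bash
python3 - <<'E'
from h import *
s=st()
p,d=shot('wrist','w3.png');W=cloud('wrist',d)
m=cams.trace('plate','wrist')
for n in('top','scene'):
    shot(n);W=cloud(n,_) if 0 else None
p,d=shot('top');W=cloud('top',d);P=W[cams.trace('plate','top')[0]['pixels']&(d>0)];P=P[(P[:,2]>18)&(P[:,2]<40)];print(np.median(P,0),cv2.minAreaRect(P[:,:2].astype('f4')))
E
```

```text
t 9.83 tcp [446.   46.2  73.1] yaw_of_jaw -172.06 z [ 0.  0. -1.] w 0.143 F [ 0.7  0.3 -0.7] q [ 0.103  0.231 -0.5    0.839 -0.    -1.606]
[457.21343753 -64.75428043  25.63898209] ((458.5068054199219, -63.58899688720703), (88.70597076416016, 72.90983581542969), 7.100935459136963)
```

View pics/w3.png

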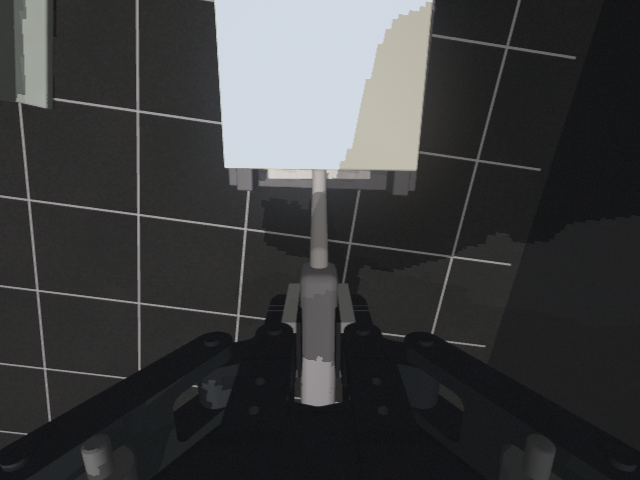

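The wrist view shows the blade between the rails (columns 268–370) under the plate, whose near edge is at row 170, with the neck about 7 mm clear of it. Lifting.

step_arm --pt "0 0 3 0 0 0 -1" --pt "0 0 6 0 0 0 -1" --pt "0 0 9 0 0 0 -1" --pt "0 0 13 0 0 0 -1" --pt "0 0 18 0 0 0 -1" --pt "0 0 24 0 0 0 -1" --pt "0 0 30 0 0 0 -1" --pt "0 0 35 0 0 0 -1"

```text
t: 10.8
ee_pos: [445.9, 47.0, 108.6]
tcp_rot: [-2.37, 2.061, -0.0]
wrist_force: [-0.1, 0.3, -3.6]
width: 0.142
```

step_arm --pt "0 0 5 0 0 0 -1" --pt "0 0 11 0 0 0 -1" --pt "0 0 17 0 0 0 -1" --pt "0 0 22 0 0 0 -1" --pt "0 0 25 0 0 0 -1" --pt "0 0 25 0 0 0 -1"

```text
t: 11.3
ee_pos: [446.1, 47.0, 133.5]
tcp_rot: [-2.37, 2.061, -0.001]
wrist_force: [-0.2, -0.2, -2.5]
width: 0.144
```

```bash
python3 - <<'E'
from h import *
s=st();R=Ro.from_rotvec(s['tcp_rot']).as_matrix();e=np.array(s['ee_pos'])
for n in('top','scene','wrist'):
    p,d=shot(n);W=cloud(n,d)
    L=cams.trace('plate',n)
    if not L: print(n,'none');continue
    P=W[L[0]['pixels']&(d>0)];P=P[(P[:,2]>50)&(P[:,2]<110)]
    A=np.c_[P[:,:2]-P[:,:2].mean(0),np.ones(len(P))];c=np.linalg.lstsq(A,P[:,2],rcond=None)[0]
    r=cv2.minAreaRect(P[:,:2].astype('f4'));print(n,len(P),np.median(P,0),r,'plane',c.round(3),'centre in tool',((np.r_[r[0],c[2]]-e)@R).round(1))
E
```

```text
t 11.3 tcp [446.1  47.  133.5] yaw_of_jaw -172.02 z [ 0.001  0.    -1.   ] w 0.144 F [-0.2 -0.2 -2.5] q [ 0.105  0.17  -0.406  0.993 -0.    -1.605]
top 1364 [458.22836356 -64.95078016  77.95149563] ((459.8409118652344, -64.79109191894531), (88.81877899169922, 71.45799255371094), 7.652434825897217) plane [-4.0000e-03  1.2000e-02  7.7891e+01] centre in tool [112.6   2.   55.6]
scene 1564 [461.33139466 -53.5928404   79.45014978] ((459.7174072265625, -55.145023345947266), (93.0847396850586, 92.0055923461914), 8.540388107299805) plane [2.0000e-03 8.0000e-03 7.9408e+01] centre in tool [103.1   0.7  54.1]
wrist 32040 [457.66895979 -50.39560591  80.29481709] ((457.6265563964844, -47.82794189453125), (90.34809875488281, 70.5499038696289), 7.077647686004639) plane [-0.0000e+00  5.0000e-03  8.0292e+01] centre in tool [95.5  1.8 53.2]
```

```bash
python3 - <<'E'
from h import *
st()
a=np.radians(-4.1);c,s_=np.cos(a),np.sin(a)
for n in('top','scene'):
    p,d=shot(n,n+'4.png');W=cloud(n,d)[d>0]
    D=W[:,:2]-[657.5,-87];x=D@[c,s_];y=D@[-s_,c];z=W[:,2]
    k=(y>5)&(y<52)&(abs(x)<82)
    print(n,'x profile',[(b,int(np.median(z[k&(x>=b)&(x<b+3)]))) for b in range(-81,81,3) if (k&(x>=b)&(x<b+3)).sum()>3])
    k=(abs(x)<30)&(abs(y)<80)
    print('y profile',[(b,int(np.median(z[k&(y>=b)&(y<b+3)]))) for b in range(-78,78,3) if (k&(y>=b)&(y<b+3)).sum()>3])
    g=p[d>0].astype(int).sum(1)
    k=(abs(x)<30)&(abs(y)<80)
    print('y bright',[(b,int(np.median(g[k&(y>=b)&(y<b+3)]))) for b in range(-78,78,3)])
    k=(y>5)&(y<52)
    print('x bright',[(b,int(np.median(g[k&(x>=b)&(x<b+3)]))) for b in range(-81,81,3)])
im=cv2.imread('pics/top4.png')[95:195,300:410];cv2.imwrite('pics/c4.png',cv2.resize(im,None,fx=6,fy=6,interpolation=cv2.INTER_CUBIC))
E
```

```text
t 11.6 tcp [445.5  47.  132.5] yaw_of_jaw -172.02 z [-0.001 -0.    -1.   ] w 0.141 F [ 0.2 -0.1 -1.9] q [ 0.105  0.171 -0.407  0.992  0.    -1.605]
top x profile [(-81, -1), (-78, -1), (-75, -1), (-72, 0), (-69, 3), (-66, 3), (-63, 4), (-60, 4), (-57, 13), (-54, 29), (-48, 4), (-45, 5), (-42, 18), (-39, 21), (-36, 19), (-33, 5), (-30, 4), (-27, 3), (-24, 3), (-21, 3), (-18, 3), (-15, 3), (-12, 3), (-9, 3), (-6, 3), (-3, 3), (0, 3), (3, 3), (6, 4), (9, 3), (12, 3), (15, 3), (18, 3), (21, 3), (24, 4), (27, 3), (30, 3), (33, 14), (36, 20), (39, 20), (42, 18), (45, 5), (48, 6), (51, 22), (54, 27), (60, 5), (63, 3), (66, 3), (69, 0), (72, 0), (75, 0), (78, 0)]
y profile [(-78, -1), (-75, -1), (-72, -1), (-69, 0), (-66, -1), (-63, 0), (-57, 28), (-54, 19), (-51, 3), (-48, 3), (-45, 3), (-42, 3), (-39, 4), (-36, 3), (-33, 3), (-30, 3), (-27, 4), (-24, 3), (-21, 4), (-18, 3), (-15, 3), (-12, 3), (-9, 3), (-6, 3), (-3, 2), (0, 2), (3, 4), (6, 3), (9, 3), (12, 3), (15, 4), (18, 3), (21, 3), (24, 3), (27, 3), (30, 3), (33, 3), (36, 3), (39, 3), (42, 3), (45, 4), (48, 4), (51, 3), (54, 2), (57, 4), (60, 2), (63, 0), (66, 0), (69, 0), (72, -1), (75, 0)]
y bright [(-78, 127), (-75, 131), (-72, 129), (-69, 129), (-66, 115), (-63, 275), (-60, 343), (-57, 544), (-54, 393), (-51, 501), (-48, 539), (-45, 539), (-42, 539), (-39, 539), (-36, 538), (-33, 539), (-30, 540), (-27, 540), (-24, 539), (-21, 543), (-18, 541), (-15, 542), (-12, 540), (-9, 542), (-6, 539), (-3, 538), (0, 538), (3, 541), (6, 540), (9, 540), (12, 542), (15, 546), (18, 545), (21, 544), (24, 543), (27, 544), (30, 543), (33, 541), (36, 541), (39, 542), (42, 543), (45, 541), (48, 543), (51, 542), (54, 539), (57, 540), (60, 478), (63, 137), (66, 128), (69, 127), (72, 130), (75, 129)]
  return _methods._mean(a, axis=axis, dtype=dtype,
  ret = ret.dtype.type(ret / rcount)
Traceback (most recent call last):
ValueError: cannot convert float NaN to integer
```

step_arm --pt "5 -0.6 0 0 0 -0.3 -1" --pt "14 -1.8 0 0 0 -1 -1" --pt "28 -3.5 0 0 0 -2 -1" --pt "42 -5.3 0 0 0 -3 -1" --pt "56 -7 0 0 0 -4 -1" --pt "70 -8.8 0 0 0 -5 -1" --pt "84 -10.5 0 0 0 -6 -1" --pt "98 -12.3 0 0 0 -7 -1"

```text
t: 12.32
ee_pos: [545.1, 34.4, 132.5]
tcp_rot: [-2.238, 2.204, -0.0]
wrist_force: [-0.6, -0.2, -2.4]
width: 0.148
```

step_arm --pt "14 -1.8 0 0 0 -1 -1" --pt "28 -3.5 0 0 0 -2 -1" --pt "42 -5.3 0 0 0 -3 -1" --pt "56 -7 0 0 0 -4 -1" --pt "70 -8.8 0 0 0 -4.6 -1" --pt "84 -10.5 0 0 0 -4.6 -1" --pt "94 -12 0 0 0 -4.6 -1" --pt "100 -13 0 0 0 -4.6 -1"

```text
t: 12.98
ee_pos: [645.3, 21.3, 132.1]
tcp_rot: [-2.149, 2.291, -0.0]
wrist_force: [0.2, -0.9, -3.0]
width: 0.144
```

step_arm --pt "6 -0.7 0 0 0 0 -1" --pt "13 -1.5 0 0 0 0 -1" --pt "19 -2 0 0 0 0 -1" --pt "23 -2.4 0 0 0 0 -1" --pt "23 -2.4 0 0 0 0 -1" --pt "23 -2.4 0 0 0 0 -1"

```text
t: 13.48
ee_pos: [666.6, 19.3, 132.6]
tcp_rot: [2.15, -2.291, -0.0]
wrist_force: [-0.6, 0.2, -3.7]
width: 0.142
```

```bash
cat > chk.py <<'E'
from h import *
s=st();R=Ro.from_rotvec(s['tcp_rot']).as_matrix();e=np.array(s['ee_pos'])
C=np.array([657.5,-86.5]);a=np.radians(-4.1);c,s_=np.cos(a),np.sin(a)
import sys
zlo=float(sys.argv[1]);zhi=float(sys.argv[2])
for n in('top','scene','wrist'):
    p,d=shot(n,n+sys.argv[3]+'.png');W=cloud(n,d)
    L=cams.trace('plate',n)
    if not L: print(n,'none');continue
    P=W[L[0]['pixels']&(d>0)];P=P[(P[:,2]>zlo)&(P[:,2]<zhi)]
    if len(P)<50: print(n,len(P),'few');continue
    A=np.c_[P[:,:2]-P[:,:2].mean(0),np.ones(len(P))];k=np.linalg.lstsq(A,P[:,2],rcond=None)[0]
    (ctr,sz,an)=cv2.minAreaRect(P[:,:2].astype('f4'));D=P[:,:2]-C;x=D@[c,s_];y=D@[-s_,c]
    print(n,len(P),np.round(ctr,1),np.round(sz,1),round(an,2),'plane',k.round(3),'carrier-x range',np.percentile(x,[1,99]).round(1),'y range',np.percentile(y,[1,99]).round(1),'tool',((np.r_[ctr,k[2]]-e)@R).round(1))
E
python3 chk.py 60 100 5; python3 -c "
import cv2
im=cv2.imread('pics/top5.png')[95:195,300:410];cv2.imwrite('pics/c5.png',cv2.resize(im,None,fx=5,fy=5,interpolation=cv2.INTER_CUBIC))"
```

```text
t 13.48 tcp [666.6  19.3 132.6] yaw_of_jaw 176.37 z [-0.  0. -1.] w 0.142 F [-0.6  0.2 -3.7] q [ 0.029  0.605  0.236  1.201  0.    -1.479]
top 469 [ 657.2 -113.7] [87.5 33.9] 0.81 plane [ 2.000e-03 -3.000e-03  7.681e+01] carrier-x range [-39.7  44. ] y range [-42.   -9.3] tool [133.3   0.9  55.8]
scene 1641 [657.7 -83.8] [92.5 92.4] 85.34 plane [-0.0000e+00  7.0000e-03  7.9233e+01] carrier-x range [-41.7  45.4] y range [-41.2  46.3] tool [103.4   2.4  53.4]
wrist 31980 [659.7 -75.8] [70.2 90.2] 85.5 plane [2.0000e-03 5.0000e-03 8.0693e+01] carrier-x range [-42.4  45. ] y range [-22.9  44.9] tool [95.4  0.9 52. ]
```

View pics/scene5.png

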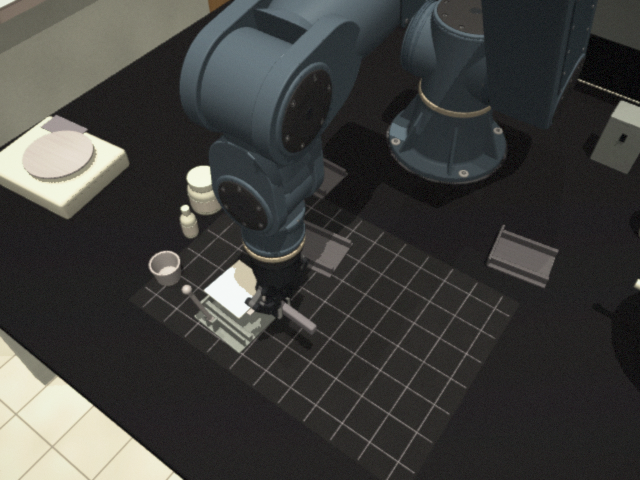

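The scene view shows the plate at about (235,288), carried over the carrier, with the upright arm's ball at (186,288) clear of it. I'll lower until the plate is just above the lips, then compare plate and lips.

step_arm --pt "0 0 -4 0 0 0 -1" --pt "0 0 -10 0 0 0 -1" --pt "0 0 -17 0 0 0 -1" --pt "0 0 -24 0 0 0 -1" --pt "0 0 -30 0 0 0 -1" --pt "0 0 -34 0 0 0 -1" --pt "0 0 -36 0 0 0 -1" --pt "0 0 -36 0 0 0 -1"

```text
t: 14.45
ee_pos: [666.4, 19.3, 96.2]
tcp_rot: [2.15, -2.29, -0.001]
wrist_force: [-1.1, -1.0, -3.1]
width: 0.143
```

```bash
python3 chk.py 25 70 6; python3 - <<'E'
from h import *
C=np.array([657.5,-86.5]);a=np.radians(-4.1);c,s_=np.cos(a),np.sin(a)
for n in('wrist','scene','top'):
    p,d=shot(n);W=cloud(n,d)[d>0]
    D=W[:,:2]-C;x=D@[c,s_];y=D@[-s_,c];z=W[:,2]
    for y0,y1 in((48,58),(20,45),(-40,-15)):
        k=(y>y0)&(y<y1)
        print(n,y0,y1,[(b,int(np.median(z[k&(x>=b)&(x<b+2)]))) for b in range(-74,75,2) if (k&(x>=b)&(x<b+2)).sum()>2])
E
```

```text
t 14.45 tcp [666.4  19.3  96.2] yaw_of_jaw 176.38 z [-0.001 -0.    -1.   ] w 0.143 F [-1.1 -1.  -3.1] q [ 0.029  0.625  0.175  1.122 -0.    -1.479]
top 467 [ 663.  -119.9] [89.9 38.6] 11.15 plane [-1.1000e-02  2.9000e-02  4.0333e+01] carrier-x range [-33.5  44. ] y range [-42.5  -5.9] tool [139.2  -5.4  55.9]
scene 1637 [656.1 -88.6] [100.5  97.4] 86.24 plane [0.0000e+00 9.0000e-03 4.3383e+01] carrier-x range [-41.8  46. ] y range [-41.7  45.9] tool [108.3   3.5  52.8]
wrist 32102 [660.  -75.6] [70.4 90.9] 86.1 plane [2.0000e-03 5.0000e-03 4.4924e+01] carrier-x range [-42.   45.7] y range [-22.9  45. ] tool [95.1  0.4 51.3]
wrist 48 58 [(-74, 2), (-72, 2), (-70, 2), (-68, 6), (-66, 6), (-64, 6), (-62, 6), (-54, 31), (-52, 31), (-50, 20), (-48, 7), (-46, 6), (-44, 7), (-42, 23), (-40, 23), (-38, 23), (-36, 23), (-34, 21), (-32, 6), (-30, 6), (-28, 7), (-26, 7), (-24, 39), (-22, 39), (-20, 39), (-18, 40), (-16, 39), (-14, 39), (-12, 40), (-10, 39), (-8, 40), (-6, 39), (-4, 40), (-2, 43), (0, 46), (2, 47), (4, 46), (6, 39), (8, 39), (10, 39), (12, 39), (14, 40), (16, 39), (18, 39), (20,
[... 4474 characters left out ...]
), (-8, 570), (-6, 575), (-4, 575), (-2, 575), (0, 575), (2, 577), (4, 576), (10, 575), (12, 574)]
top -40 -15 [(-46, 39), (-44, 18), (-42, 41), (-38, 39), (-36, 41), (-34, 40), (-32, 41), (-30, 40), (-28, 41), (-26, 40), (-24, 42), (-22, 42), (-20, 41), (-18, 41), (-16, 40), (-14, 39), (-12, 41), (-10, 41), (-8, 41), (-6, 42), (-4, 42), (-2, 42), (0, 41), (2, 40), (4, 39), (6, 39), (8, 41), (10, 41), (12, 41), (14, 41), (16, 42), (18, 41), (20, 40), (22, 41), (24, 41), (26, 41), (28, 41), (30, 42), (32, 41), (34, 41), (36, 41), (38, 40), (40, 41), (42, 40), (44, 40), (50, 25), (52, 27), (54, 28), (56, 32), (58, 37), (60, 36), (62, 17), (64, 6), (66, 5), (68, 4), (70, 69), (72, 1), (74, 44)]
```

View pics/wrist6.png

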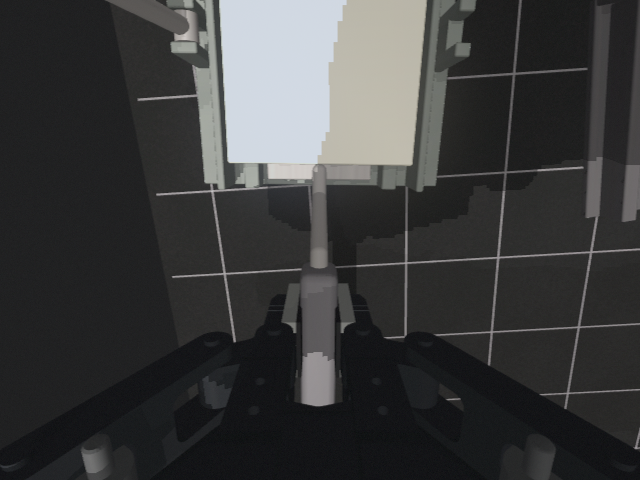

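The wrist view has the plate's near edge at row 162 (columns 228–412), centred between the lips (about 215 and 425) to within 1 mm. Plate and carrier yaws agree, so I'll lower gently.

step_arm --pt "0 0 -3 0 0 0 -1" --pt "0 0 -6 0 0 0 -1" --pt "0 0 -9 0 0 0 -1" --pt "0 0 -12 0 0 0 -1" --pt "0 0 -14 0 0 0 -1" --pt "0 0 -16 0 0 0 -1" --pt "0 0 -18 0 0 0 -1" --pt "0 0 -20 0 0 0 -1"

```text
t: 15.57
ee_pos: [666.8, 19.3, 76.8]
tcp_rot: [-2.15, 2.29, -0.001]
wrist_force: [0.2, 0.5, -1.8]
width: 0.144
```

step_arm --pt "0 0 -1.5 0 0 0 -1" --pt "0 0 -3 0 0 0 -1" --pt "0 0 -3 0 0 0 -1" --pt "0 0 -3 0 0 0 -1"

```text
t: 15.9
ee_pos: [666.7, 19.3, 73.8]
tcp_rot: [2.15, -2.291, 0.0]
wrist_force: [-0.1, 0.6, -2.3]
width: 0.145
```

```bash
python3 chk.py 15 45 7;python3 - <<'E'
from h import *
C=np.array([657.5,-86.5]);a=np.radians(-4.1);c,s_=np.cos(a),np.sin(a)
p,d=shot('wrist');W=cloud('wrist',d)[d>0]
D=W[:,:2]-C;x=D@[c,s_];y=D@[-s_,c];z=W[:,2]
for y0,y1 in((48,58),(20,45)):
    k=(y>y0)&(y<y1)
    print(y0,y1,[(b,int(np.median(z[k&(x>=b)&(x<b+2)]))) for b in range(-60,61,2) if (k&(x>=b)&(x<b+2)).sum()>2])
E
```

```text
t 15.9 tcp [666.7  19.3  73.8] yaw_of_jaw 176.38 z [-0. -0. -1.] w 0.145 F [-0.1  0.6 -2.3] q [ 0.029  0.639  0.142  1.073 -0.    -1.479]
top 483 [ 654.6 -112. ] [38.  90.1] 88.8 plane [ 3.000e-03 -5.000e-03  2.561e+01] carrier-x range [-41.   42.7] y range [-42.6  -7.2] tool [131.8   3.7  48.2]
scene 1600 [658.9 -84.1] [91.5 90.8] 85.17 plane [-1.0000e-03  3.0000e-03  2.7582e+01] carrier-x range [-41.8  45.7] y range [-40.4  44.9] tool [103.7   1.2  46.2]
wrist 33677 [659.7 -74.1] [68.6 90.4] 85.81 plane [ 1.0000e-03 -1.0000e-03  2.8905e+01] carrier-x range [-42.4  45.2] y range [-20.5  44.9] tool [93.6  1.1 44.9]
48 58 [(-54, 31), (-52, 31), (-50, 20), (-48, 6), (-46, 6), (-42, 22), (-40, 23), (-38, 23), (-36, 23), (-34, 20), (-32, 6), (-30, 6), (-28, 6), (-26, 6), (-24, 16), (-22, 16), (-20, 16), (-18, 16), (-16, 16), (-14, 16), (-12, 16), (-10, 16), (-8, 16), (-6, 16), (-4, 16), (-2, 21), (0, 24), (2, 24), (4, 22), (6, 16), (8, 16), (10, 16), (12, 16), (14, 16), (16, 16), (18, 16), (20, 16), (22, 16), (24, 16), (26, 16), (28, 7), (30, 6), (32, 6), (34, 11), (36, 23), (38, 23), (40, 24), (42, 23), (46, 7), (48, 6), (50, 7), (52, 22), (54, 31), (56, 31)]
20 45 [(-54, 31), (-52, 31), (-50, 21), (-44, 28), (-42, 28), (-40, 28), (-38, 28), (-36, 28), (-34, 28), (-32, 28), (-30, 28), (-28, 28), (-26, 28), (-24, 28), (-22, 29), (-20, 28), (-18, 28), (-16, 28), (-14, 28), (-12, 28), (-10, 28), (-8, 28), (-6, 28), (-4, 29), (-2, 28), (0, 28), (2, 28), (4, 28), (6, 28), (8, 28), (10, 28), (12, 28), (14, 28), (16, 28), (18, 29), (20, 28), (22, 28), (24, 28), (26, 28), (28, 28), (30, 28), (32, 28), (34, 28), (36, 28), (38, 28), (40, 28), (42, 28), (44, 28), (46, 28), (52, 22), (54, 31), (56, 31)]
```

The plate rests flat on the rails with the blade about 7 mm below it. Withdrawing.

step_arm --pt "0.4 6 0 0 0 0 -1" --pt "1 16 0 0 0 0 -1" --pt "2 32 0 0 0 0 -1" --pt "3 48 0 0 0 0 -1" --pt "4 64 0 0 0 0 -1" --pt "5.3 84 0 0 0 0 -1" --pt "6.5 104 0 0 0 0 -1" --pt "7.6 122 0 0 0 0 -1"

```text
t: 16.92
ee_pos: [674.1, 144.3, 73.8]
tcp_rot: [-2.151, 2.289, 0.0]
wrist_force: [0.5, -0.2, -1.8]
width: 0.143
```

```bash
python3 chk.py 15 45 8
```

```text
t 16.92 tcp [674.1 144.3  73.8] yaw_of_jaw 176.45 z [ 0.  0. -1.] w 0.143 F [ 0.5 -0.2 -1.8] q [ 0.211  0.686  0.225  1.11   0.    -1.298]
top 1596 [657.1 -84.5] [89.9 90.4] 85.24 plane [-2.0000e-03  4.0000e-03  2.5626e+01] carrier-x range [-44.7  43.2] y range [-42.   45.8] tool [229.4   2.8  48.1]
scene 1934 [659.  -84.4] [94.2 90.3] 85.62 plane [3.0000e-03 3.0000e-03 2.7675e+01] carrier-x range [-42.5  44.9] y range [-41.   47.5] tool [229.2   1.   46.1]
wrist none
```

step_arm --pt "-20 10 0 0 0 0 -1" --pt "-45 20 0 0 0 0 -1" --pt "-75 32 0 0 0 0 -1" --pt "-105 45 -2 0 0 0 -1" --pt "-130 50 -6 0 0 0 -1" --pt "-130 50 -9 0 0 0 -1" --pt "-130 50 -11 0 0 0 -1" --pt "-130 50 -12 0 0 0 -1"

```text
t: 17.88
ee_pos: [544.9, 191.0, 62.0]
tcp_rot: [-2.149, 2.291, -0.001]
wrist_force: [1.1, -0.7, -1.7]
width: 0.139
```

step_arm --pt "0 0 -0.7 0 0 0 -1" --pt "0 0 -1.2 0 0 0 -1" --pt "0 0 -1.2 0 0 0 -1" --pt "0 0 -1.2 0 0 0 -1"

```text
t: 18.22
ee_pos: [545.2, 191.1, 60.9]
tcp_rot: [-2.149, 2.291, -0.001]
wrist_force: [1.3, -0.3, 2.9]
width: 0.145
```

Contact with the bench shows as wrist force z rising from −1.7 to +2.9 N, so I'll release.

step_arm --pt "0 0 0 0 0 0 -0.4" --pt "0 0 0 0 0 0 -0.4" --pt "0 0 0 0 0 0 0" --pt "0 0 0 0 0 0 0" --pt "0 0 0 0 0 0 0.2" --pt "0 0 0 0 0 0 0.2" --newtons 20

```text
t: 18.72
ee_pos: [544.3, 191.3, 60.6]
tcp_rot: [2.15, -2.29, -0.0]
wrist_force: [-0.0, 0.4, -0.3]
width: 0.602
```

step_arm --pt "0 0 20 0 0 0 0.2" --pt "0 0 60 0 0 0 0.2" --pt "0 0 100 0 0 0 0.2" --pt "0 0 140 0 0 0 0.2" --pt "0 0 180 0 0 0 0.2" --pt "0 0 180 0 0 0 0.2"

```text
t: 19.22
ee_pos: [546.5, 192.1, 248.5]
tcp_rot: [-2.144, 2.284, -0.006]
wrist_force: [2.0, 0.0, 1.0]
width: 0.601
```

```bash
python3 - <<'E'
from h import *
st()
for n in('top','scene','wrist'):
    p,d=shot(n);W=cloud(n,d)
    L=cams.trace('lifter',n)
    if L:
        P=W[L[0]['pixels']&(d>0)]
        for lo,hi in((-5,9),(50,80)):
            Q=P[(P[:,2]>lo)&(P[:,2]<hi)]
            if len(Q)>30: print(n,len(Q),np.median(Q,0).round(1),cv2.minAreaRect(Q[:,:2].astype('f4')))
    r=cams.trace('retainer_end',n)
    if r and n!='wrist':
        P=W[r[0]['pixels']&(d>0)];P=P[(P[:,2]>30)&(P[:,2]<190)&(abs(P[:,0]-735)<40)&(abs(P[:,1]+105)<25)]
        print('arm',len(P),r[0]['p'],[ (z,P[(P[:,2]>=z)&(P[:,2]<z+15)].mean(0).round(1)) for z in range(45,180,15) if ((P[:,2]>=z)&(P[:,2]<z+15)).sum()>2])
    for t in('retainer_end','retainer_hinge'): print(t,[(np.round(x['location'],1),round(x['p'],2)) for x in cams.landmark_of(t,n)[:1]])
E
```

```text
t 19.22 tcp [546.5 192.1 248.5] yaw_of_jaw 176.38 z [ 0.01   0.003 -1.   ] w 0.601 F [2. 0. 1.] q [ 0.338  0.372  0.161  1.35   0.    -1.17 ]
top 837 [538.   97.7   1.3] ((537.5013427734375, 99.75910949707031), (89.77886962890625, 51.73162078857422), 86.29454803466797)
top 190 [543.2 195.8  62.1] ((543.471435546875, 194.3666534423828), (69.27494049072266, 14.03787612915039), 85.07132720947266)
arm 126 0.7 [(45, array([ 720.6, -104.1,   51.4])), (60, array([ 723.4, -104.2,   67.1])), (75, array([ 727. , -104.1,   82.6])), (90, array([ 730.4, -104.4,   97. ])), (105, array([ 734. , -104.8,  111.5])), (120, array([ 737.1, -105.4,  127.4])), (135, array([ 740.7, -105.8,  143.1])), (150, array([ 742.2, -105.7,  159.5])), (165, array([ 745.4, -106.4,  168.2]))]
retainer_end [(array([373.2,  76.5]), 0.63)]
retainer_hinge [(array([369.2, 114.2]), 0.58)]
scene 1099 [538.8 100.5   3.3] ((533.0394287109375, 150.82476806640625), (64.8289794921875, 195.48851013183594), 6.310111045837402)
scene 595 [550.6 218.7  63.5] ((547.7254638671875, 213.98406982421875), (107.41411590576172, 17.005756378173828), 85.54452514648438)
arm 237 0.76 [(45, array([ 724.8, -101.1,   52. ])), (60, array([ 728.6, -101.2,   67.8])), (75, array([ 731.8, -102.1,   81.9])), (90, array([ 734.7, -102.2,   96.7])), (105, array([ 738.6, -102.4,  111.9])), (120, array([ 742.1, -102.6,  128.2])), (135, array([ 745.3, -102.9,  142.9])), (150, array([ 750.6, -102. ,  159.5])), (165, array([ 751.3, -103. ,  168.8]))]
retainer_end [(array([184.7, 286.2]), 0.54)]
retainer_hinge [(array([211.2, 319.5]), 0.66)]
wrist 5192 [539.3  94.9   4.5] ((543.907958984375, 172.949951171875), (239.5006561279297, 53.86647033691406), 86.71688079833984)
wrist 1709 [547.1 208.   65.7] ((547.1381225585938, 210.8274688720703), (106.90104675292969, 13.442840576171875), 86.13544464111328)
retainer_end [(array([313.7, 112.7]), 0.7)]
retainer_hinge []
```

The lifter lies flat at about (538,99), with the handle correctly in the air. The retaining arm stands at about 1.79 rad with its hinge near (720,−106,34). Next I turn and tilt the gripper to pinch the bar.

step_arm --pt "137 -295 0 0 0 -90.5 0.2" --pt "137 -295 0 0 0 -90.5 0.2" --pt "137 -295 0 0 0 -90.5 0.2" --pt "137 -295 0 0 0 -90.5 0.2" --pt "137 -295 0 0 0 -90.5 0.2" --pt "137 -295 0 0 0 -90.5 0.2" --pt "137 -295 0 0 0 -90.5 0.2" --pt "137 -295 0 0 0 -90.5 0.2"

```text
t: 20.63
ee_pos: [681.9, -106.7, 240.4]
tcp_rot: [-0.778, 3.044, -0.001]
wrist_force: [0.4, 0.7, -0.1]
width: 0.601
```

```bash
python3 -c "
from h import *
st()"
```

```text
t 20.63 tcp [ 681.9 -106.7  240.4] yaw_of_jaw 118.66 z [ 0. -0. -1.] w 0.601 F [ 0.4  0.7 -0.1] q [-0.155  0.648  0.582  1.504 -0.    -0.655]
```

step_arm --pt "0 0 0 0 0 -32.8 0.2" --pt "0 0 0 0 0 -32.8 0.2" --pt "0 0 0 0 0 -32.8 0.2" --pt "0 0 0 0 0 -32.8 0.2" --pt "0 0 0 0 0 -32.8 0.2" --pt "0 0 0 0 0 -32.8 0.2"

```text
t: 21.13
ee_pos: [681.3, -103.7, 240.5]
tcp_rot: [-0.108, -3.14, -0.0]
wrist_force: [0.5, -0.4, -0.1]
width: 0.602
```

step_arm --pt "0 1 -10 -2.9 -39.9 0 0.2" --pt "0 2 -20 -2.9 -39.9 0 0.2" --pt "0 3.5 -30 -2.9 -39.9 0 0.2" --pt "2 3.5 -40 -2.9 -39.9 0 0.2" --pt "2 3.5 -50 -2.9 -39.9 0 0.2" --pt "2 3.5 -57 -2.9 -39.9 0 0.2" --pt "2 3.5 -57 -2.9 -39.9 0 0.2" --pt "2 3.5 -57 -2.9 -39.9 0 0.2"

```text
t: 21.8
ee_pos: [684.0, -100.3, 183.2]
tcp_rot: [0.079, 2.538, -0.033]
wrist_force: [1.9, 0.3, 0.3]
width: 0.601
```

```bash
python3 - <<'E'
from h import *
s=st();R=Ro.from_rotvec(s['tcp_rot']).as_matrix();e=np.array(s['ee_pos']);print(R.round(3).tolist())
p,d=shot('wrist','w9.png');W=cloud('wrist',d)
for t in('retainer_end','retainer'):
    r=cams.trace(t,'wrist')[:1]
    for x in r:
        P=W[x['pixels']&(d>0)];Q=P[(P[:,2]>40)&(P[:,2]<190)];print(t,x['p'],len(Q))
        for z in range(45,180,15):
            k=(Q[:,2]>=z)&(Q[:,2]<z+15)
            if k.sum()>3: print(z,Q[k].mean(0).round(1),((Q[k].mean(0)-e)@R).round(1))
E
```

```text
t 21.8 tcp [ 684.  -100.3  183.2] yaw_of_jaw 86.34 z [ 0.565 -0.041 -0.824] w 0.601 F [1.9 0.3 0.3] q [-0.168  0.194 -0.448  0.328  0.054 -0.09 ]
[[-0.822, 0.064, 0.565], [0.049, 0.998, -0.041], [-0.567, -0.006, -0.824]]
retainer_end 0.74 2681
45 [ 718.5 -105.3   52.5] [ 45.4  -2.1 127.4]
60 [ 721.9 -105.7   67.6] [ 34.1  -2.4 116.9]
75 [ 725.3 -105.8   82.4] [ 22.9  -2.4 106.6]
90 [ 728.5 -106.    97.6] [11.6 -2.4 95.9]
105 [ 731.9 -106.4  112.5] [ 0.4 -2.7 85.6]
120 [ 735.3 -106.4  127.7] [-11.1  -2.5  75. ]
135 [ 738.7 -106.8  142.6] [-22.3  -2.8  64.6]
150 [ 740.1 -106.8  159.1] [-32.7  -2.8  51.9]
165 [ 742.5 -107.1  166.7] [-39.  -3.  47.]
retainer 0.64 2692
45 [ 718.5 -105.3   52.5] [ 45.4  -2.1 127.4]
60 [ 721.9 -105.7   67.6] [ 34.1  -2.4 116.9]
75 [ 725.3 -105.8   82.4] [ 22.9  -2.4 106.6]
90 [ 728.5 -106.    97.6] [11.6 -2.4 95.9]
105 [ 731.9 -106.4  112.5] [ 0.4 -2.7 85.5]
120 [ 735.3 -106.5  127.7] [-11.   -2.6  75. ]
135 [ 738.7 -106.8  142.7] [-22.3  -2.8  64.6]
150 [ 740.1 -107.   159.1] [-32.8  -3.   51.9]
165 [ 742.6 -107.2  166.7] [-39.2  -3.1  47. ]
```

View pics/w9.png

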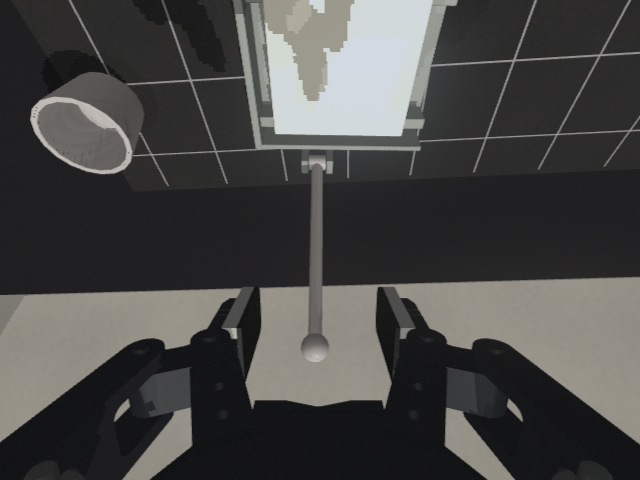

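The wrist view shows the bar (column 316) and ball (315,347) centred between the open fingers, with the carrier and flat plate beyond. Advance along the tool axis, pinch, and pull the bar just past upright.

step_arm --pt "10 -2.7 -15 0 0 0 0.2" --pt "21 -4 -30 0 0 0 0.2" --pt "32 -5 -46 0 0 0 0.2" --pt "42 -5.8 -62 0 0 0 0.2" --pt "42 -5.8 -62 0 0 0 0.2" --pt "42 -5.8 -62 0 0 0 -1" --pt "42 -5.8 -62 0 0 0 -1" --pt "42 -5.8 -62 0 0 0 -1"

```text
t: 22.62
ee_pos: [727.4, -106.4, 123.1]
tcp_rot: [0.083, 2.54, -0.032]
wrist_force: [0.7, -0.2, -0.3]
width: 0.179
```

step_arm --pt "0 0 0 0 0 0 -1" --pt "0 0 0 0 0 0 -1" --pt "0 0 0 0 0 0 -1" --pt "0 0 0 0 0 0 -1"

```text
t: 22.95
ee_pos: [727.3, -105.2, 123.1]
tcp_rot: [0.081, 2.54, -0.029]
wrist_force: [0.8, 7.5, 2.3]
width: 0.084
```

step_arm --pt "-4 -0.5 0.7 0 0 0 -1" --pt "-9 0 1.4 0 0 0 -1" --pt "-14 0.3 1.8 0 0 0 -1" --pt "-19 0.6 1.8 0 0 0 -1" --pt "-24 1 1.5 0 0 0 -1" --pt "-29 1.3 1 0 0 0 -1" --pt "-33 1.6 0.3 0 0 0 -1" --pt "-33 1.6 0.3 0 0 0 -1"

```text
t: 23.62
ee_pos: [693.3, -102.9, 122.5]
tcp_rot: [0.08, 2.541, -0.027]
wrist_force: [2.3, 12.3, -2.4]
width: 0.082
```

```bash
cat > arm.py <<'E'
from h import *
s=st()
for n in('top','scene','wrist'):
    p,d=shot(n);W=cloud(n,d);P=[]
    for t in('retainer_end',):
        r=cams.trace(t,n)
        if not r: print(n,'none');continue
        P=W[r[0]['pixels']&(d>0)];Q=P[(P[:,2]>36)&(P[:,2]<190)&(P[:,0]>560)&(P[:,0]<770)&(abs(P[:,1]+103)<20)]
        if len(Q)<15: print(n,'few',len(Q));continue
        f=Q[np.hypot(Q[:,0]-720,Q[:,2]-34)>30]
        print(n,round(r[0]['p'],2),len(Q),'angle',np.round(np.median(np.arctan2(f[:,2]-34,720-f[:,0])),3),np.percentile(f,[2,50,98],axis=0).round().tolist())
E
python3 arm.py
```

```text
t 23.62 tcp [ 693.3 -102.9  122.5] yaw_of_jaw 86.36 z [ 0.563 -0.037 -0.826] w 0.082 F [ 2.3 12.3 -2.4] q [-0.172  0.282 -0.508  0.185  0.06  -0.091]
top 0.54 57 angle 1.391 [[691.0, -108.0, 119.0], [697.0, -102.0, 168.0], [704.0, -95.0, 172.0]]
scene 0.64 244 angle 1.447 [[696.0, -106.0, 66.0], [706.0, -100.0, 144.0], [719.0, -95.0, 173.0]]
wrist 0.96 3376 angle 1.383 [[699.0, -109.0, 66.0], [704.0, -105.0, 119.0], [713.0, -101.0, 148.0]]
```

step_arm --pt "0 0 0 0 0 0 0.2" --pt "0 0 0 0 0 0 0.2" --pt "0 0 0 0 0 0 0.2" --pt "0 0 0 0 0 0 0.2" --pt "-10 0.7 15 0 0 0 0.2" --pt "-25 1.6 37 0 0 0 0.2" --pt "-40 2.6 59 0 0 0 0.2" --pt "-51 3.3 74 0 0 0 0.2"

```text
t: 24.58
ee_pos: [642.0, -101.5, 197.6]
tcp_rot: [0.083, 2.54, -0.032]
wrist_force: [0.5, -0.0, 0.4]
width: 0.599
```

step_arm --pt "-5 0 20 2.4 34.3 0 0.2" --pt "-5 0 40 2.4 34.3 0 0.2" --pt "-5 0 40 2.4 34.3 0 -1" --pt "0 0 40 2.4 34.3 0 -1" --pt "0 0 40 2.4 34.3 0 -1" --pt "0 0 40 2.4 34.3 0 -1" --pt "0 0 40 2.4 34.3 0 -1" --pt "0 0 40 2.4 34.3 0 -1"

```text
t: 25.25
ee_pos: [643.2, -101.5, 234.3]
tcp_rot: [-0.102, -3.131, 0.002]
wrist_force: [1.6, -0.0, -0.6]
width: 0.004
```

```bash
python3 arm.py
```

```text
t 25.25 tcp [ 643.2 -101.5  234.3] yaw_of_jaw 86.28 z [-0.009 -0.001 -1.   ] w 0.004 F [ 1.6 -0.  -0.6] q [-0.156  0.555  0.409  1.432 -0.002 -0.091]
top none
scene 0.58 278 angle 1.449 [[698.0, -106.0, 68.0], [708.0, -100.0, 131.0], [718.0, -96.0, 174.0]]
wrist none
```

step_arm --pt "40 -2 0 0 0 0 -1" --pt "83 -3 0 0 0 0 -1" --pt "83 -3 0 0 0 0 -1" --pt "83 -3 0 0 0 0 -1" --pt "83 -3 -20 0 0 0 -1" --pt "83 -3 -45 0 0 0 -1" --pt "83 -3 -62 0 0 0 -1" --pt "83 -3 -62 0 0 0 -1"

```text
t: 26.22
ee_pos: [723.6, -104.2, 170.7]
tcp_rot: [-0.102, -3.135, 0.001]
wrist_force: [-0.7, 0.7, 0.3]
width: -0.0
```

```bash
python3 arm.py; python3 -c "
from h import *
W=None
p,d=cams.read_camera('scene');cv2.imwrite('pics/s10.png',cv2.resize(p[200:400,100:400,::-1],None,fx=2.5,fy=2.5))"
```

```text
t 26.22 tcp [ 723.6 -104.2  170.7] yaw_of_jaw 86.27 z [-0.005 -0.001 -1.   ] w -0.0 F [-0.7  0.7  0.3] q [-0.142  0.76   0.606  1.422 -0.002 -0.077]
top none
scene 0.74 180 angle 1.457 [[705.0, -105.0, 66.0], [712.0, -100.0, 102.0], [719.0, -98.0, 140.0]]
wrist 0.67 1533 angle 1.409 [[692.0, -111.0, 82.0], [699.0, -104.0, 171.0], [710.0, -97.0, 174.0]]
```

View pics/s10.png

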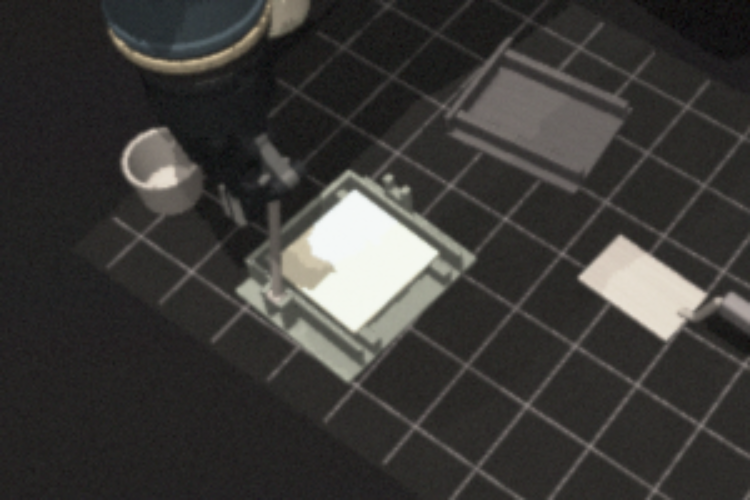

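The crop shows the shut fingers at about (265,180) beyond the bar and ball on the outer side, the plate flat in the carrier, and the lifter flat on the bench at (640,290). Sweeping the bar down in an arc.

step_arm --pt "-7 0.5 -2.6 0 0 0 -1" --pt "-17.5 1.2 -5 0 0 0 -1" --pt "-28 2 -7.8 0 0 0 -1" --pt "-38 2.7 -12 0 0 0 -1" --pt "-48 3.4 -17 0 0 0 -1" --pt "-57 4.1 -23 0 0 0 -1" --pt "-65.7 4.7 -30 0 0 0 -1" --pt "-73.5 5.2 -38 0 0 0 -1"

```text
t: 27.23
ee_pos: [652.3, -99.2, 136.4]
tcp_rot: [0.102, 3.139, -0.003]
wrist_force: [0.0, 0.0, 1.0]
width: 0.0
```

```bash
python3 arm.py
```

```text
t 27.23 tcp [652.3 -99.2 136.4] yaw_of_jaw 86.27 z [ 0.001 -0.002 -1.   ] w 0.0 F [0. 0. 1.] q [-0.15   0.587  0.214  1.197 -0.002 -0.085]
top none
scene 0.74 224 angle 0.799 [[652.0, -104.0, 59.0], [675.0, -99.0, 79.0], [700.0, -95.0, 100.0]]
wrist few 0
```

step_arm --pt "-7 0.5 -8.3 0 0 0 -1" --pt "-13 1 -17.7 0 0 0 -1" --pt "-18 1.3 -27 0 0 0 -1" --pt "-22 1.6 -37.4 0 0 0 -1" --pt "-25.5 1.8 -46 0 0 0 -1" --pt "-26.7 1.9 -52 0 0 0 -1" --pt "-27.6 2 -56 0 0 0 -1" --pt "-27.6 2 -56 0 0 0 -1"

```text
t: 28.2
ee_pos: [624.4, -97.1, 78.9]
tcp_rot: [-0.102, -3.138, 0.002]
wrist_force: [0.1, -0.4, 0.0]
width: -0.001
```

```bash
python3 arm.py
```

```text
t 28.2 tcp [624.4 -97.1  78.9] yaw_of_jaw 86.27 z [-0.002 -0.001 -1.   ] w -0.001 F [ 0.1 -0.4  0. ] q [-0.154  0.567  0.03   1.036 -0.002 -0.089]
top few 0
scene 0.69 183 angle 0.216 [[636.0, -102.0, 41.0], [660.0, -98.0, 46.0], [690.0, -94.0, 53.0]]
wrist 0.6 2060 angle 0.202 [[583.0, -104.0, 44.0], [595.0, -98.0, 58.0], [689.0, -89.0, 64.0]]
```

step_arm --pt "-1 0.1 -3 0 0 0 -1" --pt "-1.5 0.1 -6 0 0 0 -1" --pt "-2 0.1 -9 0 0 0 -1" --pt "-2 0.1 -12 0 0 0 -1" --pt "-2 0.1 -14 0 0 0 -1" --pt "-2 0.1 -15.5 0 0 0 -1" --pt "-2 0.1 -15.5 0 0 0 -1"

```text
t: 29.08
ee_pos: [622.3, -97.0, 63.6]
tcp_rot: [-0.102, -3.138, 0.002]
wrist_force: [0.1, -0.2, 0.4]
width: -0.002
```

```bash
python3 - <<'E'
from h import *
s=st()
p,d=shot('wrist');W=cloud('wrist',d);r=cams.trace('retainer_end','wrist');print(len(r))
if r:
    P=W[r[0]['pixels']&(d>0)]
    for b in range(575,730,10):
        k=(P[:,0]>=b)&(P[:,0]<b+10)
        if k.sum()>5: print(b,np.percentile(P[k][:,2],[50,95]).round(1),P[k][:,1].mean().round(1))
E
```

```text
t 29.08 tcp [622.3 -97.   63.6] yaw_of_jaw 86.27 z [-0.002 -0.001 -1.   ] w -0.002 F [ 0.1 -0.2  0.4] q [-0.154  0.575  0.002  1.    -0.002 -0.089]
1
575 [40.6 43.2] -95.8
585 [43.  44.8] -95.7
595 [39.9 41.2] -96.8
605 [39.9 41.3] -97.5
655 [40.4 41.1] -101.4
665 [40.2 41.1] -101.4
675 [40.  41.2] -101.9
```

The bar is level: top at 39.9–40.4 mm along its length. One small extra press to seat it, then retreat.

step_arm --pt "0 0 -0.8 0 0 0 -1" --pt "0 0 -1.5 0 0 0 -1" --pt "0 0 -1.5 0 0 0 -1"

```text
t: 29.43
ee_pos: [622.7, -97.1, 62.9]
tcp_rot: [-0.102, -3.139, 0.002]
wrist_force: [-1.3, -0.4, 3.7]
width: -0.003
```

step_arm --pt "0 0 10 0 0 0 -1" --pt "0 0 40 0 0 0 -1" --pt "-20 0 80 0 0 0 -1" --pt "-60 0 120 0 0 0 -1" --pt "-100 0 160 0 0 0 -1" --pt "-140 0 190 0 0 0 -1" --pt "-180 0 190 0 0 0 -1" --pt "-180 0 190 0 0 0 -1"

```text
t: 30.1
ee_pos: [440.8, -97.0, 254.8]
tcp_rot: [0.102, 3.139, -0.003]
wrist_force: [0.3, -0.0, 0.4]
width: 0.004
```

```bash
python3 chk.py 18 34 11; python3 - <<'E'
from h import *
for n in('top','scene'):
    p,d=shot(n);W=cloud(n,d);r=cams.trace('retainer_end',n)
    if r:
        P=W[r[0]['pixels']&(d>0)]
        print(n,[(b,np.percentile(P[k][:,2],[50,90]).round(1).tolist()) for b in range(575,730,10) for k in [(P[:,0]>=b)&(P[:,0]<b+10)&(P[:,2]>31)] if k.sum()>3])
    P=W[cams.trace('lifter',n)[0]['pixels']&(d>0)]
    for lo,hi in((-5,9),(50,80)):
        Q=P[(P[:,2]>lo)&(P[:,2]<hi)]; print(np.median(Q,0).round(1),cv2.minAreaRect(Q[:,:2].astype('f4'))[0])
    for t in('jar','bottle','cup'): print(t,[(np.round(x['location']).tolist()) for x in cams.landmark_of(t,n)[:1]])
E
```

```text
t 30.1 tcp [440.8 -97.  254.8] yaw_of_jaw 86.28 z [ 0.001 -0.002 -1.   ] w 0.004 F [ 0.3 -0.   0.4] q [-0.215  0.112 -0.159  1.298 -0.002 -0.151]
top 1034 [657.6 -77.3] [75.7 90.4] 84.8 plane [1.000e-03 2.000e-03 2.548e+01] carrier-x range [-44.8  43.7] y range [-25.1  46.3] tool [-214.8   34.1  229.6]
scene 1778 [658.5 -84.9] [95.1 91.9] 84.3 plane [-3.0000e-03 -1.0000e-03  2.7696e+01] carrier-x range [-42.8  45.6] y range [-41.4  47.4] tool [-216.2   26.6  227.4]
wrist none
[537.8  98.    1.1] (542.0509643554688, 163.964111328125)
[545.  214.   62.3] (545.5543212890625, 212.84524536132812)
jar []
bottle []
cup [[436.0, 129.0]]
scene [(585, [40.9, 43.7]), (595, [38.2, 40.7]), (605, [38.2, 39.7]), (615, [38.1, 40.1]), (625, [37.9, 39.2]), (635, [38.2, 39.7]), (645, [38.6, 40.5]), (655, [37.5, 40.1]), (665, [37.8, 40.0]), (675, [37.6, 39.2]), (685, [38.0, 39.6]), (695, [36.8, 39.2]), (705, [38.5, 40.6]), (715, [38.9, 41.1])]
[539.1 100.9   3.3] (534.5690307617188, 158.5723876953125)
[550.6 217.8  63.6] (547.8796997070312, 213.9915008544922)
jar [[207.0, 203.0]]
bottle [[191.0, 231.0]]
cup [[170.0, 274.0]]
```

View pics/scene11.png

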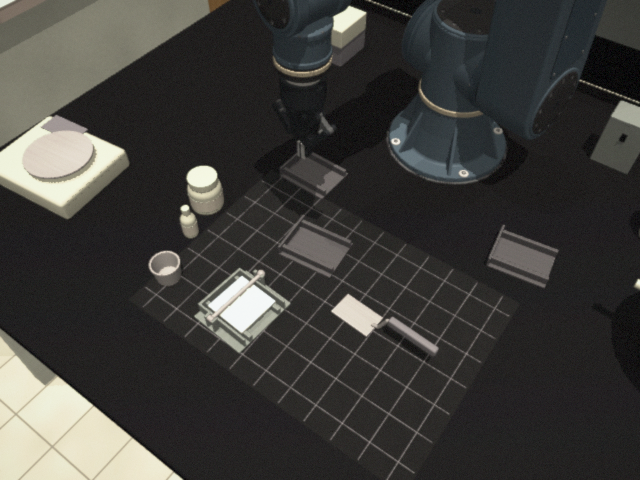

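The final scene view shows the bar lying across the plate from (211,317) to its ball at (262,274) in the catch. The stand is empty, the lifter lies flat at (357,314), and the jar, bottle and cup are unmoved. Handing in.

```bash
python3 -c "
from station import job
print(job.finish_job())"
```

```text
the job is handed in; nothing more can be done
None
```

I moved the plate from the farthest stand to the carrier on the lifter and laid the lifter flat on the open bench. Then I swung the retaining arm down into its catch and handed the job in at about 30 s robot time, under the 72 s limit. The hand-in reported no verdict.

What the last checks showed:
- **Plate:** it lies flat on the rails, with its top at about 27.7 mm and tilt under 0.005 rad. It sits about 1–2 mm off the carrier centre in x and about 2–3 mm towards the open end in y.
- **Retaining arm:** it reads level to within about 0.01 rad along its length. A final 1.5 mm press met a 3.7 N stop.
- **Lifter:** it lies flat on the bench with the blade centre near (538, 99) mm, more than 170 mm from the centres of the stand and carrier.
- **Jar, bottle and cup:** in the scene camera they appear where they started. The networks found neither jar nor bottle in the last top picture.

No check failed. The cameras disagreed by about 2 mm in height and position, which is within their stated calibration. In the last top picture the arm and bar hid part of the plate, so its position comes from the scene view and an earlier full top view.

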